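Pull up the counter lamp and hold it out

ROBOT

A 6-joint arm with a two-finger parallel gripper is mounted at the origin on the work surface. World frame = base frame: x ahead of the robot, y to its left, z up, the work surface at z = 0. Lengths are in m, angles in rad, forces in N, time in s.
With the tool pointing down it reaches from about 0.3 to 0.75 m from the base axis. Payload 8.5 kg.
Tool frame: the origin (TCP) lies midway between the tips of the shut fingers; the grasp point (between the pads) lies 19 mm behind it (r.tcp_to_grasp is the distance from the TCP to the grasp point, in m); z points along the fingers, y is the line along which they close (so a half turn about z gives the same grasp; the last joint's range is limited). The gripper opens to 85 mm and grips with 20 to 120 N. Pads are 22 mm wide; open, the fingers measure 114 mm over their backs; the gripper's body (76 mm by 85 mm) begins 54 mm behind the grasp point. The pads swing forward as they close: fully open they stand 13 mm farther back than shut.
Start: joints at [1.009, 0.381, 1.297, -0, 1.464, -0.215], TCP at [0.187, 0.517, 0.209] pointing down, gripper open.
Joint ranges: [-3.11, 3.11], [-0.89, 2.33], [0.22, 2.48], [-1.42, 4.56], [0.17, 2.85], [-2.88, 2.88]. Speed limits (rad/s): [2.39, 2.39, 3.14, 3.14, 3.14, 3.14].

INTERFACE

Orientations are given as a unit quaternion [w, x, y, z].
In Python, from cell import r gives the robot as it stands.
- The arm moves only by the tool apply_moves, never from a script. Its argument "increments" is a list of rows, each a list of 7 numbers: the shift along the tool's x, y, z in shares of 80 cm (1.0 is 80 cm), then the turn, a rotation vector about the tool's x, y, z in parts of the range, where 1.0 means 90 degrees, then the opening, from -1 (shut) to 1 (fully open). In form: [[tx, ty, tz, wx, wy, wz, claw], ...]. A call has 1 to 8 rows; each row is the pose to reach, as a shift and turn from the pose commanded when the call began, along the tool's axes at that moment; what a row does not reach only later rows make up. A row lasts 1/10 s, in which the tool goes at most 50 mm and 8.59 degrees, less where a joint would pass 70% of its speed; a pose out of reach is approached as far as the arm can. A call with a gripper value outside its range is refused whole. The fingers move at their own pace and stop on an object; "grip_force" is the grip in N (left out, the last holds). Time passes only in rows, so rows that repeat a pose let the fingers close. It gives the time, the measured TCP pose, the force, the opening and the grip force at its end, in the units of the state.
- r.sense(): the state, without advancing time (a new reading comes with each control period).
- r.camera(name): name is "side" or "top"; returns a dict with "img" (384x512x3 uint8, blue, green, red), "fx", "fy", "cx", "cy" (pixels), "rvec" (rotation vector, rad) and "tvec" (3), from world to camera coordinates, as OpenCV has them. Camera axes: x right, y down, z forward; pixel columns grow to the right and rows downward; lengths in m; the calibration is good to about 2 mm. A picture is of the moment at which its call begins. There is no depth.
- r.hand_in(): hands the job in; it is judged then, once.
Trained networks look in the newest picture that a camera, given by its name, has taken for a name from the list of things; names that differ only in an ending like _2 or _b are one class to them, and where a whole thing is asked for, a point or a joint stands for the part that bears it (a point fixed in the world has none). Each returns a list of dicts, best first, with "confidence" (0 to 1); they miss things now and then, are a little off and sometimes report something else, mostly with a low value. They report only what shows in the picture. A call takes as long as a camera call.
- r.find_in(camera, target): "bbox" ([centre column, centre row, width, height] as shares, 0 to 1, of the picture: columns of its width, rows of its height, round what is visible of it).
- r.cut_out(camera, target): "region" (384x512 bool, what is visible of it) and "bbox" ([centre column, centre row, width, height] as shares, 0 to 1, of the picture: columns of its width, rows of its height, round what is visible of it).
- r.pinpoint(camera, target): "location" ([column, row] as shares, 0 to 1, of the picture: columns of its width, rows of its height: a listed point, or the origin of a listed thing).
The state is a dict: "time": time; "qpos": joint angles; "qd": joint speeds; "tau": joint torques, N m; "tool_pos": TCP position; "tcp_rot": TCP orientation; "contact_force": force on the tool from outside, world axes, zero at the start; "moment": the same for the moment, N m; "finger_gap": finger opening in m; "grip_force": force on a finger pad.
Only numpy, scipy, OpenCV 4.12 (cv2) and the standard library are available. Lean on these libraries where they do the work, as an engineer would, in place of code of your own. Each camera call takes 0.05 s, during which the arm holds its last target. There are 200 camera calls.

TASK

Lift the loose brass cover plate off the pins of the grey lamp housing and set it down, without dropping it, flat in the middle of the black rubber mat. Then press the red button so that the lamp pops up, take the lamp by its white head and pull it straight up past the first stop to the second stop, both tubes fully out. Finish while still gripping the lamp head and holding it there, since it springs back if let go, and leave the bottle, jar and bowl where they are.

Things in the scene. Friction and masses are not known exactly. Their poses are not given: they have to be found in the camera images.
- housing: Fixed grey tray, open on top, 210 (x) x 146 (y) x 76 mm high, walls 7 mm, recess floor 40 mm above the counter, turned up to 0.4 rad. Origin: centre of the underside. Two 6 mm steel pins stand 12 mm above the rim at (x, y) = (90, 58) and (-90, -58) mm. In the recess, at y = 0: red button at x = -50, lamp at x = +40 mm. A steel bolt between them, up to 18 mm above the floor, latches the lamp.
- cover: Loose brass plate, 210 (x) x 146 (y) x 5 mm, about 0.25 kg, lying on the housing's rim, aligned with it, underside 76 mm above the counter; two 10 mm holes fit loosely over the pins. Origin: centre of its underside. At its centre a black bar handle along its x: 90 mm long, 16 mm wide (y), from 21 to 35 mm above the underside, legs at x = +-36 mm. Grip it across y, about 28 mm above the underside.
- mat: Fixed black rubber mat on the counter, 230 (x) x 170 (y) x 3 mm. Origin: centre of its underside. On the side of the counter where the housing is not.
- button_top (a point): Centre of the top of the red button, 28 mm in diameter, 58 mm above the counter, hidden under the cover at first. It is pressed straight down 6 mm against a spring, about 5 N at the bottom, and returns when released.
- button (a joint): Travel of the red button: 0 up, 0.006 m fully pressed. Past about half travel it withdraws the bolt that holds the lamp down; the lamp then pops up by itself and stays free after the button comes back up.
- lamp_head: Lamp head on an upright telescoping stalk: white cylinder, 34 mm diameter, 22 mm high, on a brass flange 48 mm in diameter, 4 mm thick. Axes as the housing. Origin on its axis: flange 3 to 7 mm, white part 7 to 29 mm above it. Latched, the origin is 41 mm above the counter (head top 70 mm, below the rim); popped up about 24 mm higher; first stop 70 mm, second stop 140 mm higher than latched.
- lamp_grip (a point): Centre of the white part of the lamp head, 18 mm above the head's origin: the point to grip, from above, 34 mm wide in any direction (across the housing's y there is 49 mm of room on each side inside the recess).
- inner_tube (a joint): How far the thin inner tube with the lamp head is out of the outer tube: 0 in, 0.070 m fully out (first stop). Its springs float it at about 0.024 m when free; fully out takes about 3 N upward.
- outer_tube (a joint): How far the thicker outer tube is out of the housing: 0 in, 0.070 m fully out (second stop). It follows only when the inner tube is fully out; pulled up it resists with about 7 N at the start and 9.5 N at the stop, and springs back when let go.
- bottle: Bystander: amber bottle, 64 mm diameter, 190 mm high, standing at the far side of the counter. Origin: centre of its underside.
- jar: Bystander: blue jar with a white lid, 72 mm diameter, 75 mm high, at the left. Origin: centre of its underside.
- bowl: Bystander: green mixing bowl, 100 mm across, 50 mm high, at the right. Origin: centre of its underside.

How it is judged:
On the way, in this order (a step that is already met when the one before it is completed fails the run):
1. the cover plate lies flat in the middle of the mat, let go (horizontal distance between cover and mat below 0.05 m and height (world z) of cover below 0.008 m and angle between cover's own z axis and vertical below 0.08 rad and contact force between the fingers and cover below 0.1 N and linear speed of cover below 0.03 m/s), for 0.2 s.
2. the button is pressed in and the lamp comes up (value of joint button above 0.002 m and value of joint inner_tube above 0.006 m), for 0.02 s.
3. the lamp is gripped and pulled out to the second stop (value of joint each of inner_tube, outer_tube above 0.064 m and contact force between the fingers and lamp_head above 1 N), for 0.3 s.
At the end, for the whole second after the job is handed in: At the end the fingers still hold the lamp head at rest with both tubes out to within 6 mm of their 70 mm travel; the cover plate lies flat on the mat, let go, its centre within 50 mm of the mat's centre; bottle, jar and bowl stand within 30 mm of where they were (all of step 1 and all of step 3 and linear speed of lamp_head below 0.03 m/s and distance of each of bottle, jar, bowl from where it was at the start of the episode below 0.03 m and angle between each of bottle, jar, bowl's own z axis and vertical below 0.2 rad); the arm keeps its last pose, push and grip.
It fails at once if the cover plate is dropped (moves faster than 0.7 m/s out of the fingers) (linear speed of cover above 0.7 m/s and contact force between the fingers and cover below 0.05 N).
It fails at once if the bottle is knocked over or shoved (distance of bottle from where it was at the start of the episode above 0.03 m or angle between bottle's own z axis and vertical above 0.5 rad).
It fails at once if the jar is knocked over or shoved (distance of jar from where it was at the start of the episode above 0.03 m or angle between jar's own z axis and vertical above 0.5 rad).
It fails at once if the bowl is knocked over or shoved (distance of bowl from where it was at the start of the episode above 0.03 m or angle between bowl's own z axis and vertical above 0.5 rad).
It also fails if it takes over 67 s, if anything falls off the work surface, if the arm or the gripper's body presses on something with over 40 N, if the wrist force passes 120 N, or if a joint passes its speed limit or range.

## Working session

There is one attempt and no reset: what is moved stays moved. The work goes in short steps, Python scripts to look and compute and a tool call to move; the robot and the scene stay as the last step left them, time stands still between calls to the robot, and variables do not carry over. Pictures are saved under pics/ and viewed, at most 10 in all, crops included, and the job is handed in when it is done.

Besides the shell and the picture viewer there is one more tool, called after ">>>" as a command line: name --pt "numbers of a row" for each row, then --argument value for the rest. apply_moves: Moves the arm, as the interface text tells. Its arguments: {"type":"object","properties":{"increments":{"type":"array","items":{"type":"array","items":{"type":"number"}}},"grip_force":{"type":"number"}},"required":["increments"]}

```bash
mkdir -p pics; ls
cat > h.py <<'E'
import numpy as np, cv2
from scipy.spatial.transform import Rotation as R
from cell import r
def ray(c,u,v):
    Rm=cv2.Rodrigues(np.array(c['rvec'],float))[0]; t=np.array(c['tvec'],float).ravel()
    d=Rm.T@np.array([(u-c['cx'])/c['fx'],(v-c['cy'])/c['fy'],1]); return -Rm.T@t,d
def atz(c,u,v,z):
    o,d=ray(c,u,v); return o+d*(z-o[2])/d[2]
def proj(c,P):
    K=np.array([[c['fx'],0,c['cx']],[0,c['fy'],c['cy']],[0,0,1.]])
    return cv2.projectPoints(np.atleast_2d(np.array(P,float)),np.array(c['rvec'],float),np.array(c['tvec'],float),K,None)[0].reshape(-1,2)
def rect(c,m,z):
    p=np.argwhere(m)[:,::-1]; cn=max(cv2.findContours(m.astype(np.uint8),0,1)[0],key=cv2.contourArea).reshape(-1,2)
    w=np.array([atz(c,u,v,z)[:2] for u,v in cn],np.float32)
    return cv2.minAreaRect(w*1000)
def togo(P,yaw=None):
    s=r.sense(); w=s['tcp_rot']; q=R.from_quat([w[1],w[2],w[3],w[0]])
    d=q.inv().apply(np.array(P)-s['tool_pos'])*1000
    x=q.apply([1,0,0]); y=q.apply([0,1,0]);z=q.apply([0,0,1])
    print('tcp',np.round(s['tool_pos'],4),'yaw_y',np.degrees(np.arctan2(y[1],y[0])).round(2),'z',z.round(4),'shift mm',d.round(1))
    if yaw is not None:
        # target: z down, y axis along yaw (mod 180)
        best=None
        for a in (yaw,yaw+np.pi):
            Y=np.array([np.cos(a),np.sin(a),0]);Z=np.array([0,0,-1.]);X=np.cross(Y,Z)
            rv=np.degrees((q.inv()*R.from_matrix(np.c_[X,Y,Z])).as_rotvec())
            print('rotvec deg',rv.round(2))
E
cat > a.py <<'E'
from h import *
print(r.sense(), r.tcp_to_grasp)
ims=[]
for n in ('side','top'):
    c=r.camera(n); ims.append(c['img']); cv2.imwrite(f'pics/{n}0.png',c['img'])
    print(n,'cam at',ray(c,0,0)[0].round(3))
    for t,z in (('cover',.076),('mat',.003),('housing',.0),('bottle',0),('jar',0),('bowl',0)):
        for d in r.pinpoint(n,t)[:1]:
            u,v=d['location'][0]*512,d['location'][1]*384
            print(t,round(d['confidence'],2),(round(u),round(v)),atz(c,u,v,z).round(4))
    for t,z in (('cover',.081),('mat',.003)):
        for d in r.cut_out(n,t)[:1]: print('rect',t,d['confidence'],d['region'].sum(),rect(c,np.array(d['region']),z))
cv2.imwrite('pics/both.png',cv2.resize(np.vstack(ims),(512*600//768,600)) if 0 else ims[1])
E
python3 a.py
```

```text
pics
{'time': 0.0, 'qpos': array([ 1.00870988e+00,  3.81155563e-01,  1.29829614e+00,  4.32084493e-05,
        1.46361748e+00, -2.15282648e-01]), 'qd': array([ 9.32451167e-04,  5.59059321e-04, -1.22272274e-03,  1.52649044e-03,
       -5.68661785e-05, -4.96310869e-04]), 'tau': array([-4.73230357e-04, -4.48455369e+01, -2.31268877e+01, -1.44166115e-04,
        4.77610491e-03,  1.52305313e-05]), 'tool_pos': array([0.18673513, 0.51696324, 0.2088216 ]), 'tcp_rot': array([-2.99656523e-04,  1.72536466e-01,  9.85002854e-01, -6.75053859e-04]), 'contact_force': array([ 0.18067091, -1.10224961, -0.59204763]), 'moment': array([-0.05322969,  0.00245164,  0.01399875]), 'grip_force': 0.0, 'finger_gap': 0.08542972653065913} 0.0187
side cam at [0.289 0.612 0.956]
cover 0.77 (256, 265) [0.495  0.2167 0.076 ]
mat 0.79 (319, 178) [ 0.4832 -0.1678  0.003 ]
bottle 0.95 (204, 181) [0.7847 0.0091 0.    ]
jar 0.61 (221, 351) [0.4801 0.4112 0.    ]
bowl 0.57 (336, 126) [ 0.5207 -0.4071  0.    ]
rect cover 0.78 4760 ((501.5299377441406, 210.45947265625), (148.08079528808594, 209.7543182373047), 73.4897689819336)
rect mat 0.91 3279 ((484.2894287109375, -177.58935546875), (173.82745361328125, 233.91709899902344), 81.61860656738281)
top cam at [0.553 0.024 1.365]
cover 0.68 (191, 237) [0.5022 0.2112 0.076 ]
mat 0.97 (306, 238) [ 0.4864 -0.1685  0.003 ]
bottle 0.85 (255, 151) [ 0.7888 -0.      0.    ]
jar 0.77 (135, 239) [0.4955 0.4126 0.    ]
bowl 0.84 (376, 220) [ 0.5407 -0.4101  0.    ]
rect cover 0.77 3042 ((504.03924560546875, 209.43833923339844), (147.42771911621094, 211.4536895751953), 73.38616943359375)
rect mat 0.59 3450 ((488.0543212890625, -177.84518432617188), (176.2219696044922, 233.35995483398438), 82.30343627929688)
```

View pics/top0.png

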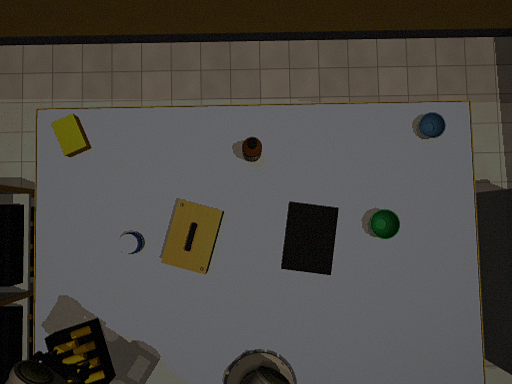

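View pics/side0.png

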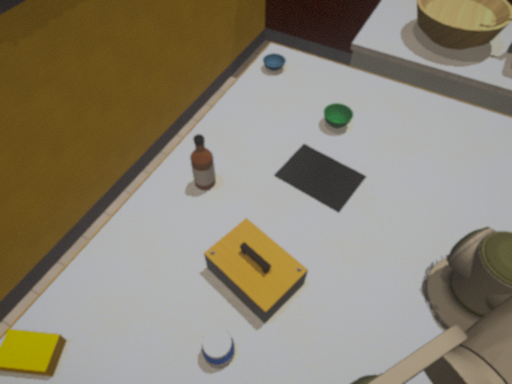

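The top view shows the brass cover at about (191,237), turned about -16.5°, with its handle in the middle. The mat is at (309,238) and the bystanders are clear of the path between them. The cover measures 148 x 210 mm and the mat 175 x 233 mm, both as specified.

Run:
```python
from h import *
togo([.503,.210,.180],np.radians(73.4))
```

```text
tcp [0.1869 0.5172 0.2094] yaw_y 70.13 z [-0. -0. -1.] shift mm [-401.7 -181.5   29.4]
rotvec deg [-0.   -0.   -3.27]
rotvec deg [ -0.     0.   176.73]
```

Units first: shifts go in shares of 80 cm and turns go in shares of 90 degrees. So -360 mm / 800 = -0.45, -315 mm / 800 = -0.3938, -3.3 degrees / 90 = -0.0367.

>>> apply_moves --pt "-0.0563 -0.025 0 0 0 0 1" --pt "-0.1125 -0.05 0 0 0 -0.0111 1" --pt "-0.1688 -0.075 0 0 0 -0.0222 1" --pt "-0.225 -0.1 0.0063 0 0 -0.0367 1" --pt "-0.2813 -0.125 0.0125 0 0 -0.0367 1" --pt "-0.3375 -0.1513 0.0188 0 0 -0.0367 1" --pt "-0.3938 -0.1775 0.025 0 0 -0.0367 1" --pt "-0.45 -0.2038 0.0313 0 0 -0.0367 1" --grip_force 60

```text
time: 1.7
tool_pos: [0.4713, 0.2399, 0.1844]
tcp_rot: [0.0, 0.144, 0.99, 0.0]
contact_force: [0.1, 1.0, 0.1]
finger_gap: 0.0855
grip_force: 0.0
```

In the tool's units: -42 mm / 800 = -0.0525, -22 mm / 800 = -0.0275.

>>> apply_moves --pt "-0.0275 -0.0125 0 0 0 0 1" --pt "-0.0525 -0.0225 0 0 0 0 1" --pt "-0.0525 -0.0225 0 0 0 0 1" --pt "-0.0525 -0.0225 0 0 0 0 1"

```text
time: 2.1
tool_pos: [0.505, 0.2124, 0.1843]
tcp_rot: [-0.0, 0.144, 0.99, 0.0]
contact_force: [0.0, -0.4, 0.2]
finger_gap: 0.0854
grip_force: 0.0
```

```bash
cat > b.py <<'E'
from h import *
togo([.503,.210,.087],np.radians(73.4))
ims=[]
for n in ('side','top'):
    c=r.camera(n)
    p=proj(c,[[.503,.21,.111]])[0]; print(n,p)
    g=c['img'][int(p[1])-60:int(p[1])+60,int(p[0])-75:int(p[0])+75]; ims.append(cv2.resize(g,None,fx=2.6,fy=2.6,interpolation=2))
cv2.imwrite('pics/c1.png',np.hstack(ims))
E
python3 b.py
```

```text
tcp [0.505  0.2124 0.1843] yaw_y 73.4 z [-5.e-04  1.e-04 -1.e+00] shift mm [ 1.1 -2.9 97.3]
rotvec deg [-0.   -0.03 -0.  ]
rotvec deg [-5.0e-02  0.0e+00  1.8e+02]
side [254.37787448 254.71438108]
top [189.71252706 236.71198729]
```

View pics/c1.png

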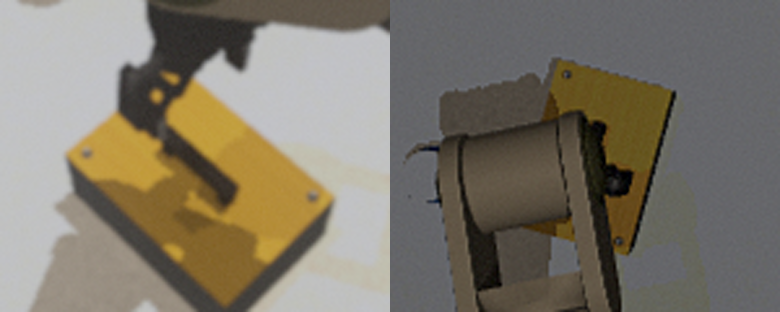

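The crop shows the gripper above the plate with the handle between its fingers. The handle's centre is projected at (254,255) in the side view, where it is seen, so I go down.

In the tool's units: 97 mm / 800 = 0.1213, 85 mm / 800 = 0.1063.

>>> apply_moves --pt "0.0013 -0.0038 0.0375 0 0 0 1" --pt "0.0013 -0.0038 0.075 0 0 0 1" --pt "0.0013 -0.0038 0.1063 0 0 0 1" --pt "0.0013 -0.0038 0.1213 0 0 0 1" --pt "0.0013 -0.0038 0.1213 0 0 0 1" --pt "0.0013 -0.0038 0.1213 0 0 0 -1" --pt "0.0013 -0.0038 0.1213 0 0 0 -1" --pt "0.0013 -0.0038 0.1213 0 0 0 -1" --grip_force 60

```text
time: 3.0
tool_pos: [0.5039, 0.2099, 0.0885]
tcp_rot: [0.001, 0.144, 0.99, 0.0]
contact_force: [-0.1, -0.4, 0.3]
finger_gap: 0.044
grip_force: 0.0
```

>>> apply_moves --pt "0 0 0 0 0 0 -1" --pt "0 0 0 0 0 0 -1" --pt "0 0 0 0 0 0 -1" --pt "0 0 0 0 0 0 -1"

```text
time: 3.4
tool_pos: [0.5036, 0.2098, 0.088]
tcp_rot: [0.0, 0.144, 0.99, 0.0]
contact_force: [-1.8, -0.8, 5.6]
finger_gap: 0.0119
grip_force: 58.6
```

In the tool's units: -50 mm / 800 = -0.0625, -42 mm / 800 = -0.0525.

>>> apply_moves --pt "0 0 -0.005 0 0 0 -1" --pt "0 0 -0.0125 0 0 0 -1" --pt "0 0 -0.0225 0 0 0 -1" --pt "0 0 -0.0325 0 0 0 -1" --pt "0 0 -0.0425 0 0 0 -1" --pt "0 0 -0.0525 0 0 0 -1" --pt "0 0 -0.0625 0 0 0 -1" --pt "0 0 -0.0625 0 0 0 -1"

```text
time: 4.2
tool_pos: [0.5039, 0.2099, 0.1387]
tcp_rot: [0.001, 0.144, 0.99, 0.0]
contact_force: [0.0, -1.1, -3.3]
finger_gap: 0.0113
grip_force: 58.6
```

```bash
cat > b2.py <<'E'
from h import *
ims=[]
for n in ('side','top'):
    c=r.camera(n)
    p=proj(c,[[.503,.21,.12]])[0]
    g=c['img'][int(p[1])-60:int(p[1])+60,int(p[0])-75:int(p[0])+75]; ims.append(cv2.resize(g,None,fx=2.6,fy=2.6,interpolation=2))
cv2.imwrite('pics/c2.png',np.hstack(ims))
E
python3 b2.py
```

```text
(no output)
```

View pics/c2.png

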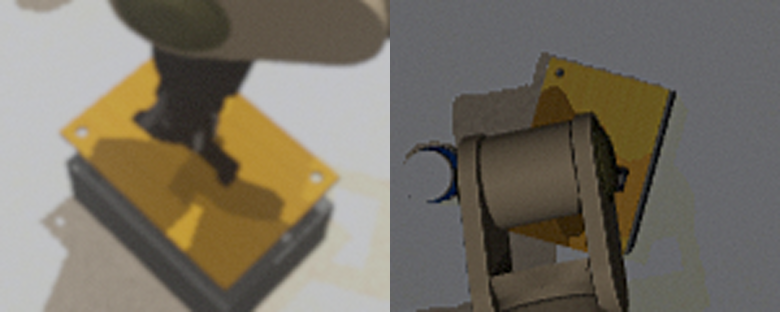

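The plate hangs level, clear of the pins, and its holes at (82,132) and (316,178) in the crop show through. I carry it to the mat.

In the tool's units: -214 mm / 800 = -0.2675, -184 mm / 800 = -0.23, -6 degrees / 90 = -0.0667.

>>> apply_moves --pt "-0.0038 -0.0125 -0.005 0 0 0 -1" --pt "-0.0113 -0.0438 -0.01 0 0 0 -1" --pt "-0.02 -0.08 -0.0125 0 0 -0.0111 -1" --pt "-0.03 -0.1175 -0.0125 0 0 -0.0222 -1" --pt "-0.0388 -0.155 -0.0125 0 0 -0.0333 -1" --pt "-0.0488 -0.1925 -0.0125 0 0 -0.0444 -1" --pt "-0.0575 -0.23 -0.0125 0 0 -0.0556 -1" --pt "-0.0675 -0.2675 -0.0125 0 0 -0.0667 -1"

```text
time: 5.1
tool_pos: [0.4935, -0.0125, 0.1474]
tcp_rot: [-0.0, 0.092, 0.996, -0.0]
contact_force: [-0.0, 0.2, -1.8]
finger_gap: 0.0113
grip_force: 58.7
```

```bash
python3 -c "
from h import *
togo([.487,-.178,.148],np.radians(81.8))"
```

```text
tcp [ 0.4935 -0.0125  0.1474] yaw_y 79.45 z [-5.e-04 -0.e+00 -1.e+00] shift mm [ -23.9 -163.9   -0.6]
rotvec deg [-0.01 -0.03 -2.35]
rotvec deg [-5.0000e-02  1.0000e-02  1.7765e+02]
```

In the tool's units: -164 mm / 800 = -0.205, -160 mm / 800 = -0.2, -2.4 degrees / 90 = -0.0267.

>>> apply_moves --pt "-0.005 -0.0375 0 0 0 -0.0056 -1" --pt "-0.0113 -0.075 0 0 0 -0.0111 -1" --pt "-0.0163 -0.1125 0 0 0 -0.0222 -1" --pt "-0.0225 -0.15 0 0 0 -0.0267 -1" --pt "-0.0263 -0.1813 0 0 0 -0.0267 -1" --pt "-0.03 -0.2 0 0 0 -0.0267 -1" --pt "-0.03 -0.205 0 0 0 -0.0267 -1" --pt "-0.03 -0.205 0 0 0 -0.0267 -1"

```text
time: 5.9
tool_pos: [0.4874, -0.1763, 0.1473]
tcp_rot: [-0.0, 0.072, 0.997, 0.0]
contact_force: [-0.3, 0.6, -1.9]
finger_gap: 0.0116
grip_force: 58.8
```

```bash
cat > b3.py <<'E'
from h import *
togo([.487,-.178,.020],np.radians(81.8)); print(r.sense()['contact_force'])
ims=[]
for n in ('side','top'):
    c=r.camera(n)
    for t in ('mat','cover'):
        for d in r.cut_out(n,t)[:1]: print(n,t,d['confidence'],rect(c,np.array(d['region']),.003 if t=='mat' else .14))
    p=proj(c,[[.487,-.178,.08]])[0]
    g=c['img'][int(p[1])-60:int(p[1])+60,int(p[0])-75:int(p[0])+75]; ims.append(cv2.resize(g,None,fx=2.6,fy=2.6,interpolation=2))
cv2.imwrite('pics/c3.png',np.hstack(ims))
E
python3 b3.py
```

```text
tcp [ 0.4874 -0.1763  0.1473] yaw_y 81.8 z [-4.e-04  5.e-04 -1.e+00] shift mm [ 1.000e-01 -1.800e+00  1.273e+02]
rotvec deg [ 0.03 -0.03 -0.  ]
rotvec deg [-5.0e-02 -4.0e-02  1.8e+02]
[-0.29110467  0.58194268 -1.9482051 ]
side mat 0.56 ((483.974365234375, -175.85586547851562), (169.8227081298828, 230.18490600585938), 82.78137969970703)
side cover 0.84 ((484.68975830078125, -173.0177001953125), (155.1338348388672, 215.6161651611328), 82.71266174316406)
top mat 0.82 ((496.3586730957031, -105.66874694824219), (23.899639129638672, 229.02728271484375), 81.72683715820312)
top cover 0.65 ((494.2467041015625, -174.99778747558594), (149.2227783203125, 204.5651397705078), 81.68120574951172)
```

View pics/c3.png

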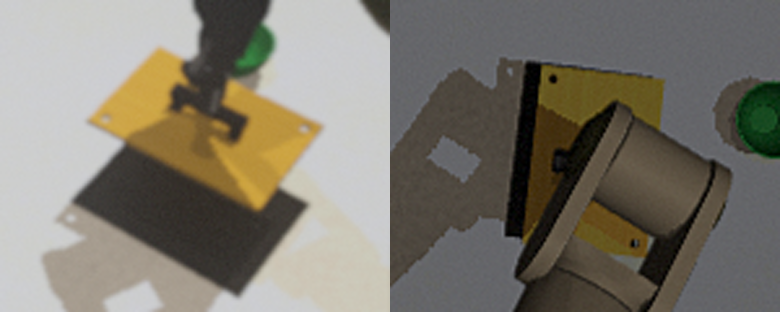

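The plate hangs level and aligned over the mat. I lower it, going slowly at the end.

In the tool's units: 128 mm / 800 = 0.16, 124 mm / 800 = 0.155.

>>> apply_moves --pt "0 -0.0025 0.0313 0 0 0 -1" --pt "0 -0.0025 0.0688 0 0 0 -1" --pt "0 -0.0025 0.1063 0 0 0 -1" --pt "0 -0.0025 0.135 0 0 0 -1" --pt "0 -0.0025 0.1475 0 0 0 -1" --pt "0 -0.0025 0.155 0 0 0 -1" --pt "0 -0.0025 0.16 0 0 0 -1" --pt "0 -0.0025 0.16 0 0 0 -1"

```text
time: 7.0
tool_pos: [0.4877, -0.1784, 0.0198]
tcp_rot: [0.0, 0.071, 0.997, -0.0]
contact_force: [0.2, 0.7, -2.1]
finger_gap: 0.011
grip_force: 58.8
```

In the tool's units: 2.5 mm / 800 = 0.0031, 1.5 mm / 800 = 0.0019.

>>> apply_moves --pt "0 0 0.0019 0 0 0 -1" --pt "0 0 0.0031 0 0 0 -1" --pt "0 0 0.0031 0 0 0 -1"

```text
time: 7.3
tool_pos: [0.4875, -0.1784, 0.0172]
tcp_rot: [0.0, 0.071, 0.997, -0.0]
contact_force: [0.8, -0.3, -2.0]
finger_gap: 0.0115
grip_force: 58.8
```

>>> apply_moves --pt "0 0 0.0013 0 0 0 -1" --pt "0 0 0.0025 0 0 0 -1" --pt "0 0 0.0025 0 0 0 -1"

```text
time: 7.6
tool_pos: [0.4874, -0.1784, 0.0151]
tcp_rot: [0.0, 0.071, 0.997, -0.0]
contact_force: [0.1, 0.9, 0.7]
finger_gap: 0.0116
grip_force: 59.9
```

In the tool's units: 0.7 mm / 800 = 0.0009.

>>> apply_moves --pt "0 0 0.0009 0 0 0 -1" --pt "0 0 0.0009 0 0 0 -0.4" --pt "0 0 0.0009 0 0 0 0" --pt "0 0 0.0009 0 0 0 0.5" --pt "0 0 0.0009 0 0 0 1" --pt "0 0 0.0009 0 0 0 1" --pt "0 0 0.0009 0 0 0 1" --pt "0 0 0.0009 0 0 0 1"

```text
time: 8.4
tool_pos: [0.4874, -0.1784, 0.0142]
tcp_rot: [0.0, 0.071, 0.997, -0.0]
contact_force: [-0.1, -0.0, 0.2]
finger_gap: 0.0853
grip_force: 0.0
```

In the tool's units: -170 mm / 800 = -0.2125, -165 mm / 800 = -0.2063.

>>> apply_moves --pt "0 0 -0.0125 0 0 0 1" --pt "0 0 -0.0375 0 0 0 1" --pt "0 0 -0.075 0 0 0 1" --pt "0 0 -0.125 0 0 0 1" --pt "0 0 -0.1625 0 0 0 1" --pt "0.0075 0.0563 -0.1875 0 0 0 1" --pt "0.015 0.1125 -0.2063 0 0 0 1" --pt "0.0225 0.1688 -0.2125 0 0 0 1"

```text
time: 9.2
tool_pos: [0.489, -0.041, 0.1867]
tcp_rot: [0.002, 0.072, 0.997, -0.0]
contact_force: [0.8, 0.1, -0.9]
finger_gap: 0.0853
grip_force: 0.0
```

```bash
cat > b4.py <<'E'
from h import *
ims=[]
for n in ('side','top'):
    c=r.camera(n)
    for t,z in (('cover',.008),('housing',.076)):
        for d in r.cut_out(n,t)[:1]: print(n,t,d['confidence'],rect(c,np.array(d['region']),z))
    for t,z in (('button_top',.058),('lamp_grip',.059),('housing',0)):
        for d in r.pinpoint(n,t)[:1]:
            u,v=d['location'][0]*512,d['location'][1]*384
            print(n,t,round(d['confidence'],2),(round(u,1),round(v,1)),atz(c,u,v,z).round(4))
    p=proj(c,[[.495,.06,.05]])[0]
    g=c['img'][max(0,int(p[1])-100):int(p[1])+100,int(p[0])-130:int(p[0])+130]; ims.append(cv2.resize(g,(400,300),interpolation=2))
cv2.imwrite('pics/c4.png',np.hstack(ims))
E
python3 b4.py
```

```text
side cover 0.97 ((485.1576843261719, -174.8921661376953), (148.3514862060547, 212.696533203125), 82.89724731445312)
side housing 0.93 ((496.09539794921875, 219.31446838378906), (168.41940307617188, 227.80674743652344), 72.98066711425781)
side button_top 0.44 (272.2, 278.4) [0.4483 0.2205 0.058 ]
side lamp_grip 0.63 (242.3, 252.9) [0.5452 0.1953 0.059 ]
side housing 0.58 (257.0, 273.9) [0.4985 0.2027 0.    ]
top cover 0.69 ((487.82257080078125, -180.59683227539062), (148.36570739746094, 213.4493408203125), 83.52445220947266)
top housing 0.73 ((503.8754577636719, 206.72897338867188), (152.2538299560547, 213.4519500732422), 73.30508422851562)
top button_top 0.6 (186.5, 251.1) [0.4547 0.2288 0.058 ]
top lamp_grip 0.51 (191.1, 222.5) [0.5469 0.2127 0.059 ]
top housing 0.63 (198.2, 233.1) [0.5102 0.1976 0.    ]
```

View pics/c4.png

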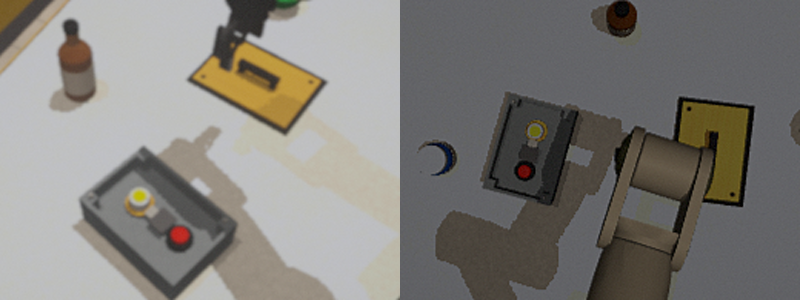

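The cover lies flat in the middle of the mat. In the housing, the lamp is at about (535,131) and the red button at (524,171) in the right-hand crop. I refine the button and lamp positions by colour.

```bash
cat > b5.py <<'E'
from h import *
for n in ('side','top'):
    c=r.camera(n); hsv=cv2.cvtColor(c['img'],cv2.COLOR_BGR2HSV)
    for t,q,z in (('button',[.4545,.2245,.058],.058),('lamp',[.541,.199,.070],.070)):
        u,v=proj(c,[q])[0]; m=np.zeros((384,512),np.uint8)
        cv2.circle(m,(int(round(u)),int(round(v))),14 ,1,-1)
        h,s,vv=hsv[...,0],hsv[...,1],hsv[...,2]
        if t=='button': k=((h<8)|(h>172))&(s>140)&(vv>60)&(m>0)
        else: k=(h>20)&(h<45)&(s>60)&(vv>110)&(m>0)
        p=np.argwhere(k)[:,::-1]
        if len(p): print(n,t,len(p),(u.round(1),v.round(1)),p.mean(0).round(1),atz(c,*p.mean(0),z).round(4))
        d=r.cut_out(n,'button' if t=='button' else 'lamp_head')
        if d: 
            g=np.array(d[0]['region']); (x,y),rad=cv2.minEnclosingCircle(np.argwhere(g)[:,::-1].astype(np.float32)); print('  cut',d[0]['confidence'],g.sum(),atz(c,x,y,z if t=='button' else .046).round(4))
togo([.454,.2245,.10],np.radians(73.4))
E
python3 b5.py
```

```text
side button 119 (np.float64(269.1), np.float64(278.6)) [269.4 278.4] [0.4542 0.2236 0.058 ]
side lamp 73 (np.float64(242.9), np.float64(252.6)) [243.  252.7] [0.5407 0.199  0.07  ]
  cut 0.72 267 [0.5426 0.1952 0.046 ]
top button 53 (np.float64(187.8), np.float64(251.1)) [188.4 250.7] [0.4559 0.2228 0.058 ]
  cut 0.49 47 [0.4566 0.2218 0.058 ]
  cut 0.55 149 [0.5419 0.1975 0.046 ]
tcp [ 0.4887 -0.0422  0.1842] yaw_y 81.83 z [-1.e-04  0.e+00 -1.e+00] shift mm [ 72.3 259.1  84.2]
rotvec deg [ 0.   -0.    8.43]
rotvec deg [ 1.0000e-02  0.0000e+00 -1.7157e+02]
```

In the tool's units: 258 mm / 800 = 0.3225, 252 mm / 800 = 0.315, 8.4 degrees / 90 = 0.0933.

>>> apply_moves --pt "0.015 0.0538 0 0 0 0.0111 -1" --pt "0.03 0.1075 0 0 0 0.0333 -1" --pt "0.045 0.1613 0 0 0 0.0556 -1" --pt "0.06 0.215 0.0125 0 0 0.0778 -1" --pt "0.075 0.2688 0.0375 0 0 0.0933 -1" --pt "0.0888 0.315 0.0625 0 0 0.0933 -1" --pt "0.0888 0.3225 0.0875 0 0 0.0933 -1" --pt "0.0888 0.3225 0.1125 0 0 0.0933 -1"

```text
time: 10.9
tool_pos: [0.4548, 0.2249, 0.0934]
tcp_rot: [0.0, 0.143, 0.99, 0.0]
contact_force: [0.5, -0.7, 1.2]
finger_gap: 0.0001
grip_force: 0.0
```

```bash
python3 -c "
from h import *
togo([.455,.2235,.058],np.radians(73.4)); print(r.sense()['finger_gap'])"
```

```text
tcp [0.4548 0.2249 0.0934] yaw_y 73.59 z [ 3.e-04  2.e-04 -1.e+00] shift mm [-0.6 -1.3 35.4]
rotvec deg [0.01 0.01 0.19]
rotvec deg [-2.0000e-02  2.0000e-02 -1.7981e+02]
6.52357121976948e-05
```

In the tool's units: 40.5 mm / 800 = 0.0506, 38 mm / 800 = 0.0475.

>>> apply_moves --pt "-0.0013 -0.0013 0.0188 0 0 0 -1" --pt "-0.0013 -0.0013 0.035 0 0 0 -1" --pt "-0.0013 -0.0013 0.0425 0 0 0 -1" --pt "-0.0013 -0.0013 0.0475 0 0 0 -1" --pt "-0.0013 -0.0013 0.0506 0 0 0 -1" --pt "-0.0013 -0.0013 0.0506 0 0 0 -1" --pt "-0.0013 -0.0013 0.0506 0 0 0 -1" --pt "-0.0013 -0.0013 0.0506 0 0 0 -1"

```text
time: 11.7
tool_pos: [0.456, 0.2221, 0.0541]
tcp_rot: [0.0, 0.144, 0.99, 0.0]
contact_force: [0.7, 1.1, -0.2]
finger_gap: 0.0004
grip_force: 0.0
```

```bash
cat > b6.py <<'E'
from h import *
ims=[]
for n in ('side','top'):
    c=r.camera(n)
    for d in r.cut_out(n,'lamp_head')[:1]:
        g=np.array(d['region']); (x,y),rad=cv2.minEnclosingCircle(np.argwhere(g)[:,::-1].astype(np.float32)); print(n,d['confidence'],g.sum(),(x,y),'at z.07',atz(c,x,y,.070).round(4))
    print('proj head top latched/popped',proj(c,[[.541,.1985,.07],[.541,.1985,.094]]).round(1))
    p=proj(c,[[.503,.21,.07]])[0]
    g=c['img'][int(p[1])-45:int(p[1])+45,int(p[0])-60:int(p[0])+60]; ims.append(cv2.resize(g,(400,300),interpolation=2))
cv2.imwrite('pics/c6.png',np.hstack(ims))
togo([.541,.1985,.07])
E
python3 b6.py
```

```text
side 0.63 242 (243.06983947753906, 255.73463439941406) at z.07 [0.5365 0.2063 0.07  ]
proj head top latched/popped [[243.  252.5]
 [242.9 247.7]]
top 0.56 174 (196.2857208251953, 224.07142639160156) at z.07 [0.5415 0.1944 0.07  ]
proj head top latched/popped [[195.  224.3]
 [194.  224.3]]
tcp [0.4558 0.2221 0.0539] yaw_y 73.43 z [ 3.e-04  0.e+00 -1.e+00] shift mm [-88.3   1.7 -16.1]
```

View pics/c6.png

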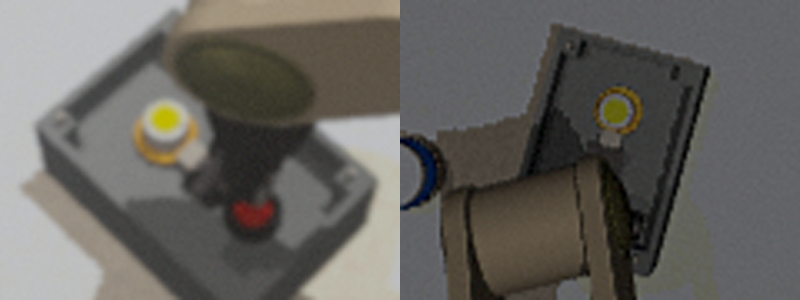

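The fingers are at the button, but the contact force is still about zero and the lamp is still down, with its head top at the latched pixel. I press deeper in small steps.

In the tool's units: 3 mm / 800 = 0.0038, 1.5 mm / 800 = 0.0019.

>>> apply_moves --pt "0 0 0.0019 0 0 0 -1" --pt "0 0 0.0038 0 0 0 -1" --pt "0 0 0.0038 0 0 0 -1" --pt "0 0 0.0038 0 0 0 -1"

```text
time: 12.3
tool_pos: [0.4558, 0.2221, 0.0507]
tcp_rot: [-0.0, 0.144, 0.99, -0.0]
contact_force: [-0.0, -0.3, 0.6]
finger_gap: 0.0001
grip_force: 0.0
```

```bash
cat > b7.py <<'E'
from h import *
c=r.camera('side'); s=r.sense()
print(s['tool_pos'],s['contact_force'],s['moment'])
print('tip px',proj(c,[s['tool_pos'],[.455,.2235,.058]]).round(1))
h=cv2.cvtColor(c['img'],cv2.COLOR_BGR2HSV); a=h[235:270,225:262]
k=(a[...,0]>20)&(a[...,0]<45)&(a[...,1]>60)&(a[...,2]>110)
k2=(a[...,0]>23)&(a[...,1]>150)&(a[...,2]>150)&(a[...,0]<45)
for q in (k,k2):
    p=np.argwhere(q)[:,::-1]+[225,235]; print(len(p),p.mean(0).round(1))
b=h[262:295,255:285]; k=((b[...,0]<8)|(b[...,0]>172))&(b[...,1]>140)&(b[...,2]>60); p=np.argwhere(k)[:,::-1]+[255,262]; print('red',len(p),p.mean(0),p.min(0),p.max(0))
E
python3 b7.py
```

```text
[0.45578044 0.22206001 0.05068902] [-0.09522383 -0.11896753  0.41842389] [ 0.00518361  0.00749624 -0.01983786]
tip px [[269.  278.9]
 [269.1 278.2]]
73 [243.1 252.8]
37 [243.1 252.3]
red 56 [269.625      281.10714286] [264 278] [275 284]
```

In the tool's units: 2 mm / 800 = 0.0025, 1 mm / 800 = 0.0013.

>>> apply_moves --pt "0 0 0.0013 0 0 0 -1" --pt "0 0 0.0025 0 0 0 -1" --pt "0 0 0.0025 0 0 0 -1"

```text
time: 12.65
tool_pos: [0.4557, 0.222, 0.0486]
tcp_rot: [-0.0, 0.144, 0.99, -0.0]
contact_force: [-0.2, -0.1, 0.2]
finger_gap: -0.0003
grip_force: 0.0
```

```bash
python3 b7.py
```

```text
[0.4557298  0.22205875 0.04864441] [ 0.81950669 -0.2130991   0.36074624] [-0.02307571 -0.01323871 -0.038166  ]
tip px [[269.  279.2]
 [269.1 278.2]]
74 [243.2 253.1]
36 [243.1 252.2]
red 50 [269.54 281.44] [265 279] [275 284]
```

Run:
```python
from h import *
ims=[]
s=r.sense()
for n in ('side','top'):
    c=r.camera(n); u,v=np.round(proj(c,[s['tool_pos']])[0]).astype(int); print(n,u,v)
    g=c['img'][v-38:v+22,u-40:u+40]; ims.append(cv2.convertScaleAbs(cv2.resize(g,(400,300),interpolation=0),alpha=1.5,beta=15))
cv2.imwrite('pics/c7.png',np.hstack(ims))
```

```text
side 269 279
top 189 250
```

View pics/c7.png

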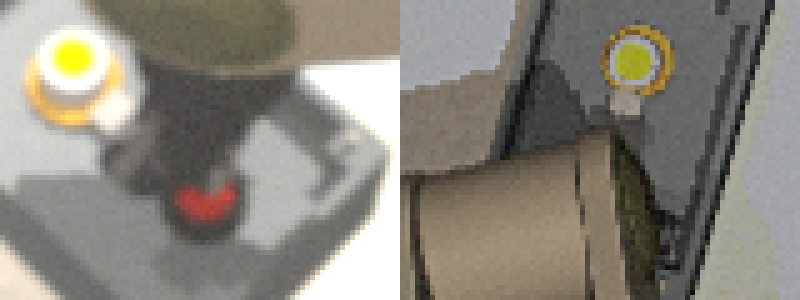

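The fingertip's notch is at (215,185) in the left crop, centred on the red button, but there is no force yet, so the tip sits higher than reported. I go on down in small steps and watch the force.

In the tool's units: 3 mm / 800 = 0.0038, 1.5 mm / 800 = 0.0019.

>>> apply_moves --pt "0 0 0.0019 0 0 0 -1" --pt "0 0 0.0038 0 0 0 -1" --pt "0 0 0.0038 0 0 0 -1"

```text
time: 13.1
tool_pos: [0.4557, 0.2221, 0.0455]
tcp_rot: [-0.0, 0.144, 0.99, -0.0]
contact_force: [0.0, 0.2, 0.5]
finger_gap: -0.0001
grip_force: 0.0
```

```bash
python3 b7.py
```

```text
[0.45571366 0.22203929 0.04557468] [-0.37676008 -0.07023621  0.37323862] [-0.02772776  0.04761229 -0.0053956 ]
tip px [[269.  279.8]
 [269.1 278.2]]
75 [243.1 253.3]
36 [243.1 252.2]
red 41 [269.6097561  281.70731707] [265 279] [275 284]
```

>>> apply_moves --pt "0 0 0.0013 0 0 0 -1" --pt "0 0 0.0025 0 0 0 -1" --pt "0 0 0.0038 0 0 0 -1" --pt "0 0 0.0038 0 0 0 -1"

```text
time: 13.55
tool_pos: [0.4557, 0.222, 0.0426]
tcp_rot: [-0.0, 0.144, 0.99, -0.0]
contact_force: [-0.5, -0.8, 0.7]
finger_gap: -0.0
grip_force: 0.0
```

```bash
python3 b7.py
```

```text
[0.45575546 0.2220598  0.0426554 ] [-0.30756422 -0.3050851  -0.14127047] [0.0111154  0.06282169 0.01943052]
tip px [[268.9 280.3]
 [269.1 278.2]]
71 [243.2 253. ]
36 [243.1 252.2]
red 36 [269.63888889 282.05555556] [265 280] [275 284]
```

In the tool's units: 3 mm / 800 = 0.0038, 2 mm / 800 = 0.0025.

>>> apply_moves --pt "0 0 0.0013 0 0 0 -1" --pt "0 0 0.0025 0 0 0 -1" --pt "0 0 0.0038 0 0 0 -1" --pt "0 0 0.0038 0 0 0 -1"

```text
time: 14.0
tool_pos: [0.4558, 0.2221, 0.0397]
tcp_rot: [-0.0, 0.144, 0.99, -0.0]
contact_force: [-0.1, -0.9, 0.5]
finger_gap: 0.0001
grip_force: 0.4
```

```bash
python3 b7.py
```

```text
[0.45579216 0.22206584 0.03971779] [ 0.23579106 -0.0734777   0.81565226] [-0.02636115  0.04725745 -0.00590131]
tip px [[268.8 280.8]
 [269.1 278.2]]
74 [243.2 253.1]
36 [243.1 252.2]
red 30 [269.8 282.4] [266 280] [274 284]
```

The reported TCP is now below the recess floor and still touches nothing, so the real tips sit well above the reported z. I keep going down while watching the force.

In the tool's units: 3 mm / 800 = 0.0038, 2 mm / 800 = 0.0025.

>>> apply_moves --pt "0 0 0.0013 0 0 0 -1" --pt "0 0 0.0025 0 0 0 -1" --pt "0 0 0.0038 0 0 0 -1" --pt "0 0 0.0038 0 0 0 -1"

```text
time: 14.45
tool_pos: [0.4558, 0.2221, 0.0367]
tcp_rot: [0.0, 0.144, 0.99, 0.0]
contact_force: [0.1, -1.1, 3.6]
finger_gap: -0.0
grip_force: 1.7
```

```bash
python3 b7.py
```

```text
[0.45581396 0.22208919 0.03673062] [-2.20968056e-01 -2.08098344e-03  2.83628551e+00] [-0.00030314  0.14726629  0.00110053]
tip px [[268.8 281.3]
 [269.1 278.2]]
100 [244.3 251. ]
43 [243.3 248.1]
red 27 [269.55555556 282.74074074] [266 281] [274 285]
```

The lamp has popped up: its top moved from row 252 to 248, as predicted. The real tips are therefore about 18 mm above the reported TCP. I go up and over to the lamp with that in mind.

In the tool's units: -80 mm / 800 = -0.1, -75 mm / 800 = -0.0938.

>>> apply_moves --pt "0 0 0 0 0 0 -1" --pt "0 0 -0.0188 0 0 0 -1" --pt "0 0 -0.0438 0 0 0 -1" --pt "0 0 -0.075 0 0 0 -1" --pt "0 0 -0.0938 0 0 0 0" --pt "0 0 -0.1 0 0 0 1" --pt "0 0 -0.1 0 0 0 1"

```text
time: 15.2
tool_pos: [0.4559, 0.2221, 0.1167]
tcp_rot: [0.0, 0.144, 0.99, 0.0]
contact_force: [0.8, 0.2, -0.5]
finger_gap: 0.0431
grip_force: 0.0
```

```bash
cat > b8.py <<'E'
from h import *
togo([.541,.1985,.055],np.radians(73.4))
c=r.camera('side'); h=cv2.cvtColor(c['img'],cv2.COLOR_BGR2HSV)[235:270,225:262]
k=(h[...,0]>23)&(h[...,1]>150)&(h[...,2]>150)&(h[...,0]<45)
p=np.argwhere(k)[:,::-1]+[225,235]; print(len(p),p.mean(0).round(1), atz(c,*p.mean(0),.094).round(4))
E
python3 b8.py
```

```text
tcp [0.4559 0.2221 0.1167] yaw_y 73.43 z [ 5.e-04  1.e-04 -1.e+00] shift mm [-88.3   1.7  61.8]
rotvec deg [0.02 0.03 0.03]
rotvec deg [-4.0000e-02  2.0000e-02 -1.7997e+02]
36 [243.1 248.2] [0.5398 0.1995 0.094 ]
```

In the tool's units: -88 mm / 800 = -0.11, -65 mm / 800 = -0.0813.

>>> apply_moves --pt "-0.0375 0.0025 0 0 0 0 1" --pt "-0.0813 0.0025 0 0 0 0 1" --pt "-0.11 0.0025 0 0 0 0 1" --pt "-0.11 0.0025 0 0 0 0 1" --pt "-0.11 0.0025 0.0125 0 0 0 1"

```text
time: 15.75
tool_pos: [0.5406, 0.1989, 0.106]
tcp_rot: [-0.0, 0.144, 0.99, 0.0]
contact_force: [-0.2, 0.6, -0.1]
finger_gap: 0.0855
grip_force: 0.0
```

```bash
cat > b9.py <<'E'
from h import *
import sys
togo([.541,.199,.055],np.radians(73.4)); s=r.sense(); print(s['contact_force'])
ims=[]
for n in ('side','top'):
    c=r.camera(n); u,v=np.round(proj(c,[[.541,.199,.09]])[0]).astype(int); print(n,u,v)
    g=c['img'][v-45:v+30,u-50:u+50]; ims.append(cv2.convertScaleAbs(cv2.resize(g,(400,300),interpolation=2),alpha=1.5,beta=15))
cv2.imwrite(sys.argv[1],np.hstack(ims))
E
python3 b9.py pics/c8.png
```

```text
tcp [0.5406 0.1989 0.106 ] yaw_y 73.4 z [-1.e-04  1.e-04 -1.e+00] shift mm [-0.3  0.2 51. ]
rotvec deg [ 0.01 -0.01  0.  ]
rotvec deg [ 1.0e-02  1.0e-02 -1.8e+02]
[-0.21942818  0.58397557 -0.10000306]
side 243 249
top 194 224
```

View pics/c8.png

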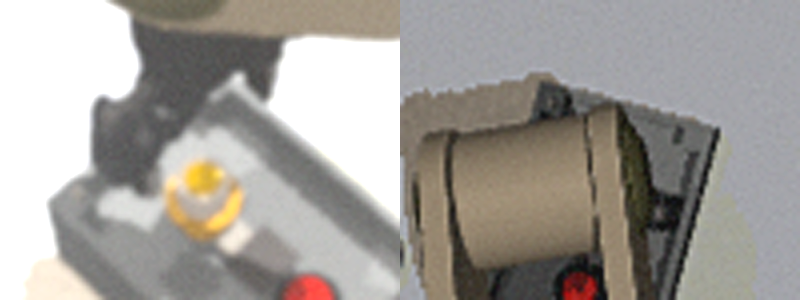

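The crop shows the popped lamp at (205,185) on the left, with the open gripper above it and one finger on the left side. I descend.

In the tool's units: 50 mm / 800 = 0.0625, 42 mm / 800 = 0.0525.

>>> apply_moves --pt "0 0 0.0188 0 0 0 1" --pt "0 0 0.0375 0 0 0 1" --pt "0 0 0.0525 0 0 0 1" --pt "0 0 0.0625 0 0 0 1" --pt "0 0 0.0625 0 0 0 1" --grip_force 50

```text
time: 16.35
tool_pos: [0.5399, 0.1989, 0.0557]
tcp_rot: [-0.001, 0.144, 0.99, -0.0]
contact_force: [-0.2, 0.5, 1.3]
finger_gap: 0.0853
grip_force: 0.0
```

```bash
python3 b8.py; python3 -c "
from h import *
c=r.camera('side'); Y=np.array([.286,.958,0])
for z in (.055+.031,.055+.018): print(proj(c,[np.array([.541,.199,z])+s*.045*Y for s in(-1,1)]).round(1))"
```

```text
tcp [0.5399 0.1989 0.0557] yaw_y 73.44 z [-2.1e-03 -3.0e-04 -1.0e+00] shift mm [-1.2 -0.1  0.7]
rotvec deg [-0.05 -0.11  0.04]
rotvec deg [ 1.7000e-01 -8.0000e-02 -1.7996e+02]
0 [nan nan] [nan nan nan]
[[255.8 238.2]
 [229.3 261.1]]
[[255.8 240.9]
 [229.5 263.6]]b8.py:5: RuntimeWarning: Mean of empty slice.
  p=np.argwhere(k)[:,::-1]+[225,235]; print(len(p),p.mean(0).round(1), atz(c,*p.mean(0),.094).round(4))
  ret = um.true_divide(
```

>>> apply_moves --pt "0 0 0 0 0 0 -1" --pt "0 0 0 0 0 0 -1" --pt "0 0 0 0 0 0 -1" --pt "0 0 0 0 0 0 -1" --pt "0 0 0 0 0 0 -1" --pt "0 0 0 0 0 0 -1"

```text
time: 17.05
tool_pos: [0.5407, 0.1986, 0.0568]
tcp_rot: [0.0, 0.144, 0.99, -0.0]
contact_force: [-0.9, -3.2, -0.0]
finger_gap: 0.0319
grip_force: 49.5
```

Gripped: the gap is about 32 mm on the 34 mm head. I pull up.

In the tool's units: -50 mm / 800 = -0.0625, -46 mm / 800 = -0.0575.

>>> apply_moves --pt "0 0 -0.0063 0 0 0 -1" --pt "0 0 -0.015 0 0 0 -1" --pt "0 0 -0.025 0 0 0 -1" --pt "0 0 -0.035 0 0 0 -1" --pt "0 0 -0.045 0 0 0 -1" --pt "0 0 -0.0525 0 0 0 -1" --pt "0 0 -0.0575 0 0 0 -1" --pt "0 0 -0.0625 0 0 0 -1" --grip_force 70

```text
time: 17.85
tool_pos: [0.5406, 0.1988, 0.1068]
tcp_rot: [-0.0, 0.144, 0.99, -0.0]
contact_force: [1.0, -5.2, -7.9]
finger_gap: 0.0307
grip_force: 69.9
```

In the tool's units: -48 mm / 800 = -0.06, -43 mm / 800 = -0.0538.

>>> apply_moves --pt "0 0 -0.0075 0 0 0 -1" --pt "0 0 -0.0163 0 0 0 -1" --pt "0 0 -0.025 0 0 0 -1" --pt "0 0 -0.035 0 0 0 -1" --pt "0 0 -0.045 0 0 0 -1" --pt "0 0 -0.0538 0 0 0 -1" --pt "0 0 -0.06 0 0 0 -1" --pt "0 0 -0.06 0 0 0 -1"

```text
time: 18.65
tool_pos: [0.5406, 0.1988, 0.1554]
tcp_rot: [0.0, 0.144, 0.99, -0.0]
contact_force: [1.9, -5.4, -8.9]
finger_gap: 0.0307
grip_force: 69.9
```

In the tool's units: -16 mm / 800 = -0.02, -14 mm / 800 = -0.0175.

>>> apply_moves --pt "0 0 -0.0063 0 0 0 -1" --pt "0 0 -0.0125 0 0 0 -1" --pt "0 0 -0.0175 0 0 0 -1" --pt "0 0 -0.02 0 0 0 -1" --pt "0 0 -0.02 0 0 0 -1"

```text
time: 19.15
tool_pos: [0.5405, 0.1988, 0.1709]
tcp_rot: [-0.0, 0.144, 0.99, -0.0]
contact_force: [1.9, -4.9, -9.3]
finger_gap: 0.0313
grip_force: 70.0
```

```bash
python3 b9.py pics/c9.png; python3 -c "
from h import *
c=r.camera('side')
print(proj(c,[[.5405,.199,z] for z in (.06,.181,.188,.210)]).round(1))
for n,z in (('side',.181),('top',.181)):
    c=r.camera(n)
    for d in r.cut_out(n,'lamp_head')[:1]:
        print(n,d['confidence'],np.array(d['bbox'])*[512,384,512,384])
    for d in r.pinpoint(n,'lamp_head')[:1]:
        print(n,d['confidence'],np.array(d['location'])*[512,384])"
```

```text
tcp [0.5405 0.1988 0.1709] yaw_y 73.43 z [-5.e-04 -3.e-04 -1.e+00] shift mm [ -0.4   0.4 115.9]
rotvec deg [-0.02 -0.02  0.03]
rotvec deg [ 3.0000e-02 -4.0000e-02 -1.7997e+02]
[ 1.91350161 -4.89737583 -9.26885453]
side 243 249
top 194 224
[[243.2 254.7]
 [242.3 228.9]
 [242.2 227.3]
 [242.  221.9]]
side 0.47 [246.5792 230.016   17.6128  25.3824]
side 0.65 [242.3808 227.4816]
```

View pics/c9.png

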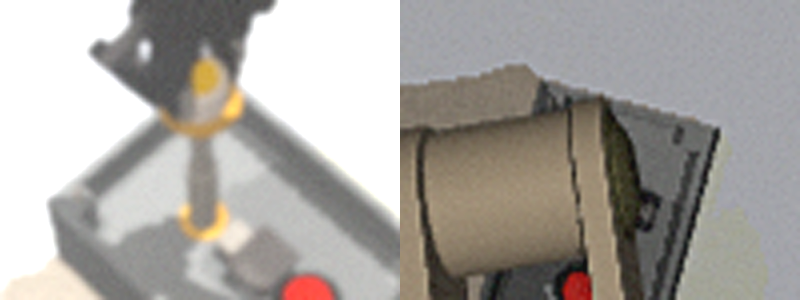

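The lamp is gripped and far out, with the head at about (205,95) in the left crop. I creep up until the second stop shows in the force.

In the tool's units: -2 mm / 800 = -0.0025, -1 mm / 800 = -0.0013.

>>> apply_moves --pt "0 0 -0.0013 0 0 0 -1" --pt "0 0 -0.0025 0 0 0 -1" --pt "0 0 -0.0025 0 0 0 -1"

```text
time: 19.9
tool_pos: [0.5406, 0.1988, 0.1727]
tcp_rot: [-0.0, 0.144, 0.99, -0.0]
contact_force: [2.8, -5.4, -8.7]
finger_gap: 0.031
grip_force: 70.0
```

In the tool's units: -2 mm / 800 = -0.0025, -1 mm / 800 = -0.0013.

>>> apply_moves --pt "0 0 -0.0013 0 0 0 -1" --pt "0 0 -0.0025 0 0 0 -1" --pt "0 0 -0.0025 0 0 0 -1"

```text
time: 20.2
tool_pos: [0.5405, 0.1988, 0.1746]
tcp_rot: [-0.0, 0.144, 0.99, -0.0]
contact_force: [2.9, -4.9, -9.0]
finger_gap: 0.0308
grip_force: 70.0
```

In the tool's units: -2 mm / 800 = -0.0025, -1 mm / 800 = -0.0013.

>>> apply_moves --pt "0 0 -0.0013 0 0 0 -1" --pt "0 0 -0.0025 0 0 0 -1" --pt "0 0 -0.0025 0 0 0 -1"

```text
time: 20.5
tool_pos: [0.5405, 0.1988, 0.1764]
tcp_rot: [-0.0, 0.144, 0.99, -0.0]
contact_force: [3.0, -4.0, -9.3]
finger_gap: 0.031
grip_force: 70.8
```

In the tool's units: -2 mm / 800 = -0.0025, -1 mm / 800 = -0.0013.

>>> apply_moves --pt "0 0 -0.0013 0 0 0 -1" --pt "0 0 -0.0025 0 0 0 -1" --pt "0 0 -0.0025 0 0 0 -1"

```text
time: 20.8
tool_pos: [0.5403, 0.1987, 0.1766]
tcp_rot: [-0.002, 0.144, 0.99, -0.0]
contact_force: [6.8, -3.6, -21.4]
finger_gap: 0.031
grip_force: 71.5
```

The force jumped to 21 N at the second stop. I ease off 1 mm and hold.

In the tool's units: 1 mm / 800 = 0.0013.

>>> apply_moves --pt "0 0 0.0013 0 0 0 -1" --pt "0 0 0.0013 0 0 0 -1" --pt "0 0 0.0013 0 0 0 -1" --pt "0 0 0.0013 0 0 0 -1" --pt "0 0 0.0013 0 0 0 -1" --pt "0 0 0.0013 0 0 0 -1" --pt "0 0 0.0013 0 0 0 -1" --pt "0 0 0.0013 0 0 0 -1"

```text
time: 21.6
tool_pos: [0.5404, 0.1988, 0.1765]
tcp_rot: [-0.001, 0.144, 0.99, -0.0]
contact_force: [4.7, -2.8, -16.5]
finger_gap: 0.0308
grip_force: 72.4
```

```bash
python3 -c "
from h import *
for n in ('side','top'):
    c=r.camera(n)
    for t,z in (('cover',.008),):
        for d in r.cut_out(n,t)[:1]: print(n,t,d['confidence'],rect(c,np.array(d['region']),z))
    for t in ('bottle','jar','bowl'):
        for d in r.pinpoint(n,t)[:1]: print(t,atz(c,d['location'][0]*512,d['location'][1]*384,0).round(3))
    for d in r.pinpoint(n,'lamp_head')[:1]: print(n,d['confidence'],np.array(d['location'])*[512,384], proj(c,[[.5405,.199,.181]]))
"
```

```text
side cover 0.77 ((435.2605285644531, -152.2938232421875), (117.81800079345703, 105.61995697021484), 84.54326629638672)
bottle [ 0.781  0.011 -0.   ]
jar [0.478 0.415 0.   ]
bowl [0.61 0.08 0.  ]
side 0.67 [243.8144 226.4064] [[242.25682809 228.90904714]]
top cover 0.89 ((488.6503601074219, -178.66156005859375), (146.58389282226562, 210.49192810058594), 82.0795669555664)
bottle [0.794 0.009 0.   ]
jar [0.486 0.406 0.   ]
bowl [ 0.531 -0.421  0.   ]
```

```bash
python3 -c "
from cell import r
print(r.hand_in())"
```

```text
the job is handed in; nothing more can be done
None
```

I handed the job in at about 22 s: the cover lies flat in the middle of the mat, the lamp is gripped and held at its second stop (about 16 N of pull), the bottle, jar and bowl were not moved, and `r.hand_in()` gave no verdict.

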